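# Free the ratchet and lower the tilted circuit-board holder

## Robot

A 6-joint arm with a two-finger parallel gripper is mounted at the origin on the work surface. World frame = base frame: x ahead of the robot, y to its left, z up, the work surface at z = 0. Lengths are in m, angles in rad, forces in N, time in s.
With the tool pointing down it reaches from about 0.325 to 0.775 m from the base axis. Payload 5.5 kg.
Tool frame: the origin (TCP) lies between the finger pads; the fingertips stand 8 mm ahead of it and the grasp point (between the pads) lies 11 mm behind it; z points along the fingers, y is the line along which they close (so a half turn about z gives the same grasp; the last joint's range is limited). The gripper opens to 88 mm and grips with 3 to 60 N. Pads are 20 mm wide; open, the fingers measure 115 mm over their backs; the gripper's body (75 mm by 178 mm) begins 61 mm behind the grasp point.
Start: joints at [-1.351, 0.091, 1.231, -0, 1.82, -0.057], TCP at [0.164, -0.577, 0.231] pointing down, gripper open.
Joint ranges: [-2.87, 2.87], [-0.86, 2.18], [0.17, 2.46], [-1.51, 4.65], [0.06, 2.69], [-2.65, 2.65]. Speed limits (rad/s): [2.57, 2.57, 3.01, 3.14, 3.14, 3.14].

## Interface

Orientations are given as [roll, pitch, yaw] about the fixed x, y, z axes, in that order (R = Rz(yaw) Ry(pitch) Rx(roll)).
In Python, from cell import r gives the robot as it stands.
- The arm moves only by the tool send_rows, never from a script. Its argument "targets" is a list that holds one entry, the list of rows, each a list of 6 numbers: the shift along the tool's x, y, z in units of 50 mm (1.0 is 50 mm), then the turn, a rotation vector about the tool's x, y, z in units of 8 degrees (1.0 is 8 degrees). In form: [[[x, y, z, rx, ry, rz], ...]]. A call has 1 to 20 rows; each row shifts and turns the commanded pose from where the row before left it, along the tool's axes as they then stand; what a row does not reach is not made up. A row lasts 1/10 s, in which the tool goes at most 50 mm and 8.59 degrees, less where a joint would pass 70% of its speed; a pose out of reach is approached as far as the arm can. A call is refused whole if a number of a shift passes 1 or a number of a turn 1, either way. A call with a gripper value outside its range is refused whole. "fingers" is the closure, from -1 (fully open) to 1 (shut), set as the call begins (left out, the last holds). The fingers move at their own pace and stop on an object; "squeeze" is the grip in N (left out, the last holds). Time passes only in rows, so rows that do not move let the fingers close. It gives the time, the measured TCP pose, the force, the opening and the grip force at its end, in the units of the state.
- r.get_state(): the state, without advancing time (a new reading comes with each control period).
- r.get_image(name): name is "side" or "top" or "wrist"; returns the picture (480x640x3 uint8, red, green, blue); there is no depth.
- r.camera_params(name): a dict with "fx", "fy", "cx", "cy" (pixels), "rvec" (rotation vector, rad) and "tvec" (3), from world to camera coordinates, as OpenCV has them. Camera axes: x right, y down, z forward; pixel columns grow to the right and rows downward; lengths in m; the calibration is good to about 2 mm. A picture is of the moment at which its call begins: read the wrist's pose just before it. camera_params takes no time and is no camera call; for the wrist camera it gives the pose at the moment of the call.
- r.job_done(): hands the job in; it is judged then, once.
The state is a dict: "t": time; "qpos": joint angles; "dq": joint speeds; "effort": joint torques, N m; "ee_pos": TCP position; "ee_rot": TCP orientation; "contact_force": force on the tool from outside, world axes, zero at the start; "wrist_torque": the same for the moment, N m; "opening": finger opening in m; "gripper_force": force on a finger pad.
Only numpy, scipy, OpenCV 4.12 (cv2) and the standard library are available. Lean on these libraries where they do the work, as an engineer would, in place of code of your own. Each camera call takes 0.05 s, during which the arm holds its last target. There are 200 camera calls.

## Task

The circuit board sits in a holder whose arm is propped up on a ratchet. Press the red tab of the pawl all the way down so that its nose stays clear of the toothed wheel, then push the arm down by its black bar until it lies fully flat on its rests, leaving the pawl free. Only press and push with the fingers: never raise the arm, never force it over its teeth while the pawl is engaged, and leave the other things on the bench alone.

Things in the scene. Friction and masses are not known exactly. Their poses are not given: they have to be found in the camera images.
- stand: board holder screwed to the bench, turned about the vertical only: blue base plate, x +-75 mm, y -145 to +200 mm, 12 mm thick. Origin on the bench below the arm's hinge. Its +y points from the hinge to the side where the arm comes down; the pawl is on the -y side. Hinge along x, 85 mm up; all is centred on x = 0. Two rest blocks at x +-50, y 150 mm, tops 78 mm up, carry the lowered arm.
- hinge (a point): point on the arm's hinge axis at the middle of the toothed wheel, 85 mm above the bench; axes as the stand's. The steel wheel is 12 mm thick, 61 mm in radius to its tooth tips.
- bar_mid (a point): middle of the axis of the black push bar at the arm's free end: round, 18 mm in diameter, 130 mm long, parallel to the hinge and 175 mm from it. Moves with the arm, from about 230 mm above the bench to 85 mm when flat. Green board and aluminium frame (120 mm wide) lie between hinge and bar, in the plane of both; parts on the board rise up to 20 mm.
- carrier (a joint): arm angle, rad: its slope above level is 1.0 minus this. Starts near 0 (raised 57 degrees), grows as it goes down; 1.0 is flat, the stop. Negative: raised further. Stiff hinge (0.6 N m friction, up to 0.4 N m weight): it stays where left; 2 to 8 N straight down on the bar moves it once the pawl is free. With the pawl engaged the first tooth stops it at about 0.1.
- pawl (a joint): angle of the red rocker pawl, rad: 0 to 0.03 at the start, engaged, its nose between two teeth at the top of the wheel; grows to its stop at 0.36 as the tab is pressed. Above about 0.2 the nose is clear of all teeth. Stiff pivot (about 3 N on the tab): it stays where it is left.
- tab_top (a point): centre of the top of the pawl's red thumb tab, a plate 36 mm (stand x) by 32 mm (stand y), 8 mm thick. Moves with the pawl: at the start 157 mm above the bench, 146 mm from the hinge towards the stand's -y. The pawl's pivot is 132 mm above the bench, 80 mm from the hinge on that side. Press straight down, about 24 mm to the stop; nothing is under the tab.
- capacitor: black upright capacitor can with a brass band, 36 mm across, 72 mm tall, loose beside the board holder; origin under its centre
- tape_roll: red ring-shaped roll of tape lying flat, 64 mm across, 19 mm high, loose; origin under its centre
- parts_cup: small white open cup, 72 mm across the rim, 38 mm high, loose; origin under its centre
- marker: black and grey marker pen lying down, 130 mm long, 12 mm thick, loose; origin on the bench under its middle, x along the pen
- pliers: cutters with red handles lying flat, about 160 mm long, 11 mm thick, loose; origin under the pivot
- screwdriver: screwdriver with a yellow handle lying along its own x, 200 mm long, 26 mm thick at the handle, loose; origin on the bench under its middle
- solder_reel: green solder reel standing on its flange, silver solder on it, 54 mm across, 40 mm high, loose; origin under its centre

How it is judged:
By the outcome, as a careful person would: the job done as asked, in the order asked, and still so for the second after the job is handed in, with the robot touching nothing.
It also fails if it takes over 45 s, if anything falls off the work surface, if the arm or the gripper's body presses on something with over 40 N, if the wrist force passes 120 N, or if a joint passes its speed limit or range.

## Working session

There is one attempt and no reset: what is moved stays moved. The work goes in short steps, Python scripts to look and compute and a tool call to move; the robot and the scene stay as the last step left them, time stands still between calls to the robot, and variables do not carry over. Pictures are saved under pics/ and viewed, at most 10 in all, crops included, and the job is handed in when it is done.

Besides the shell and the picture viewer there is one more tool, called after "Request:" by a JSON object that holds its "fn" and its "kwargs". send_rows: Moves the arm, as the interface text tells. Its arguments: {"type":"object","properties":{"targets":{"type":"array"},"fingers":{"type":"number"},"squeeze":{"type":"number"}},"required":["targets"]}

```bash
mkdir -p pics
python3 - <<'E'
from cell import r
import cv2
for n in("top","side"):
    cv2.imwrite(f"pics/{n}0.png",r.get_image(n)[:,:,::-1]); p=r.camera_params(n); print(n,p)
s=r.get_state();print(s["t"],s["ee_pos"],s["ee_rot"],s["opening"])
E
```

```text
top {'fx': 514.998072510347, 'fy': 514.998072510347, 'cx': 314.9668947860729, 'cy': 245.08686527045197, 'rvec': array([ 2.06372039, -2.15424648,  0.23592948]), 'tvec': array([0.02955708, 0.55725865, 1.06908667])}
side {'fx': 507.7301223571615, 'fy': 507.7301223571615, 'cx': 312.5485601480663, 'cy': 239.0706279455113, 'rvec': array([ 0.50646727, -2.72674186,  1.16573663]), 'tvec': array([0.53129984, 0.22941241, 1.24665008])}
0.1 [ 0.16392686 -0.57692379  0.2296357 ] [-3.13988857e+00 -1.05558713e-04  2.76834156e-01] 0.08837517396423032
```

View pics/top0.png

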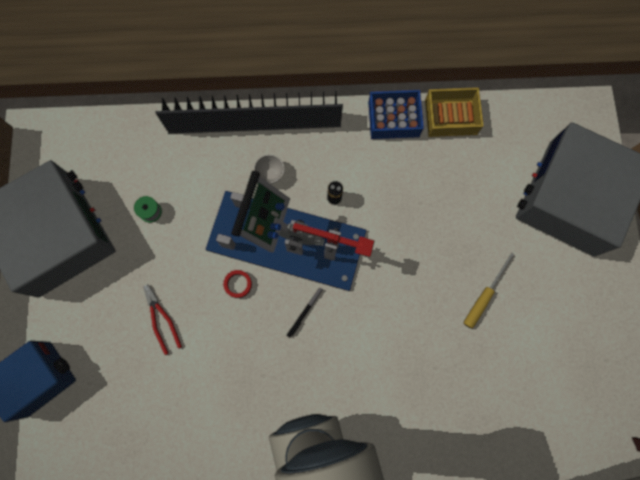

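View pics/side0.png

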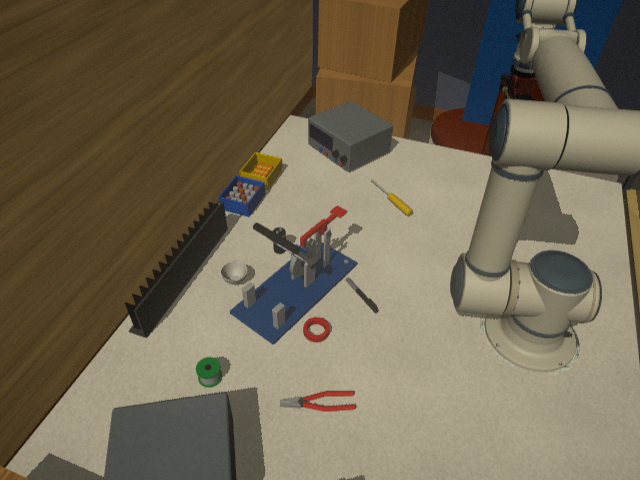

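The top view shows the base corners at about (222,193), (207,249), (352,289) and (367,231), with the red tab at (364,247) and the bar between (255,176) and (238,234). The side view shows the tab at (340,212) and the bar between (256,226) and (305,258). I'll enlarge both for exact pixels.

Run:
```python
import cv2,numpy as np
a=cv2.imread("pics/top0.png")[165:300,200:380]; b=cv2.imread("pics/side0.png")[195:350,220:370]
cv2.imwrite("pics/c1.png",cv2.resize(a,None,fx=4.4,fy=4.4,interpolation=cv2.INTER_CUBIC))
cv2.imwrite("pics/c2.png",cv2.resize(b,None,fx=3.8,fy=3.8,interpolation=cv2.INTER_CUBIC))
```

```text
(no output)
```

View pics/c1.png

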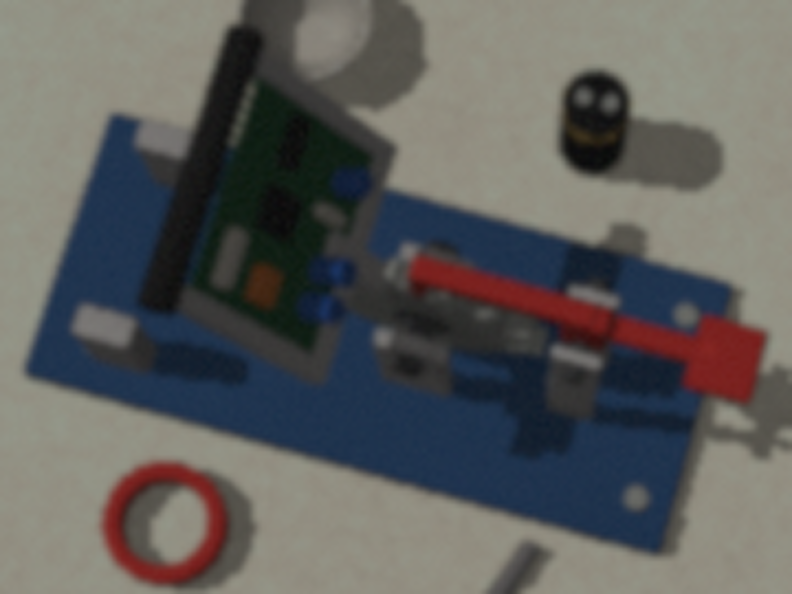

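View pics/c2.png

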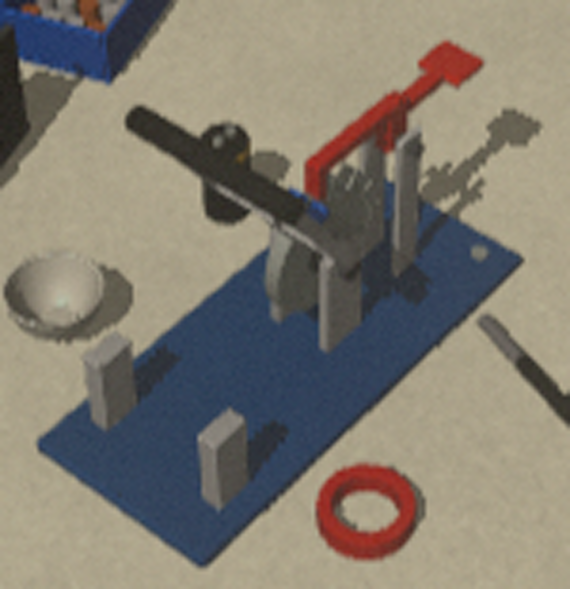

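In c1 the plate corners are at (112,115), (27,375), (660,552) and (733,287), the tab at (724,360), and the bar ends at (243,35) and (158,300). In c2 the corners are at (40,443), (203,562) and (522,260), the tab at (451,63), and the bar ends at (138,117) and (295,208).

```bash
cat > h.py <<'E'
import numpy as np,cv2
from cell import r
from scipy.optimize import least_squares
def tab(p):  # pawl rotation about pivot, returns (y,z) in stand
    dy,dz=-.066,.025; c,s=np.cos(p),np.sin(p)
    return np.array([0,-.080+dy*c-dz*s*-1*-1 if 0 else -.080+c*dy-s*dz, .132+s*dy+c*dz])
def bar(q,x=0): return np.array([x,.175*np.cos(1-q),.085+.175*np.sin(1-q)])
def W(P,p): 
    c,s=np.cos(p[2]),np.sin(p[2]); P=np.asarray(P); return np.array([p[0]+c*P[0]-s*P[1],p[1]+s*P[0]+c*P[1],P[2]])
def proj(n,P):
    k=r.camera_params(n);K=np.array([[k["fx"],0,k["cx"]],[0,k["fy"],k["cy"]],[0,0,1]])
    return cv2.projectPoints(np.array(P,float).reshape(-1,1,3),k["rvec"],k["tvec"],K,None)[0][:,0]
E
python3 - <<'E'
from h import *
t=np.array([(112,115),(27,375),(660,552),(733,287),(724,360),(243,35),(158,300)])/4.4+[199.6,164.6]
s=np.array([(40,443),(203,562),(522,260),(451,63),(138,117),(295,208)])/3.8+[219.6,194.6]
C=[(.075,.2,.012),(-.075,.2,.012),(-.075,-.145,.012),(.075,-.145,.012)]
def f(p):
    e=[tab(p[4]),bar(p[3],.065),bar(p[3],-.065)]
    A=[W(x,p) for x in C+e];B=[W(x,p) for x in C[:3]+e]
    return np.r_[proj("top",A)-t,proj("side",B)-s].ravel()
z=least_squares(f,[.5,.0,.2,0,0],loss="soft_l1");p=z.x
print(p.round(4));print(f(p).reshape(-1,2).round(1))
for n,P in dict(hinge=[0,0,.085],tab=tab(p[4]),tabend=tab(.36),pivot=[0,-.08,.132],bar=bar(p[3]),barflat=bar(1)).items():print(n,P.round(3),W(P,p).round(4),np.hypot(*W(P,p)[:2]).round(3))
st=r.get_state();print(st["t"],st["ee_pos"],st["ee_rot"],st["contact_force"])
E
```

```text
[ 0.5773  0.0466 -0.3185 -0.0065  0.0811]
[[-1.3 -1.2]
 [-2.2 -0.1]
 [-0.2  0.6]
 [-0.  -1.5]
 [ 0.8 -0. ]
 [ 0.5 -0.8]
 [-0.9  2.6]
 [-1.  -0.8]
 [ 0.5 -0.2]
 [ 0.9 -1.9]
 [ 0.7 -0.4]
 [-0.5 -0.6]
 [ 1.1  0.8]]Traceback (most recent call last):
  File "<stdin>", line 11, in <module>
AttributeError: 'list' object has no attribute 'round'. Did you mean: 'count'?
```

Request:
{"fn": "send_rows", "kwargs": {"targets": [[[0,0,0,0,0,-1],[0,0,0,0,0,-1],[0,0,0,0,0,-1],[0,0,0,0,0,-1],[0,0,0,0,0,-1],[0,0,0,0,0,-1],[0,0,0,0,0,-1],[0,0,0,0,0,0]]], "fingers": 1, "squeeze": 10}}

```text
t: 0.9
ee_pos: [0.1639, -0.577, 0.23]
ee_rot: [-3.141, -0.001, 1.255]
contact_force: [-0.1, -0.6, 0.4]
opening: 0.0273
gripper_force: 0.0
```

```bash
cat >> h.py <<'E'
from scipy.spatial.transform import Rotation as R
def show(p):
    st=r.get_state();M=R.from_euler("xyz",st["ee_rot"]).as_matrix();e=np.array(st["ee_pos"])
    tip=e+M[:,2]*.008; c,s=np.cos(p[2]),np.sin(p[2]);d=tip-[p[0],p[1],0]
    print("t",round(st["t"],2),"tip in stand",np.round([c*d[0]+s*d[1],-s*d[0]+c*d[1],tip[2]],4),"F",np.round(st["contact_force"],1),"open",round(st["opening"],4))
    return tip,M
E
python3 - <<'E'
from h import *
t=np.array([(112,115),(27,375),(660,552),(733,287),(724,360),(243,35),(158,300)])/4.4+[199.6,164.6]
s=np.array([(40,443),(203,562),(522,260),(451,63),(138,117),(295,208)])/3.8+[219.6,194.6]
C=[(.075,.2,.012),(-.075,.2,.012),(-.075,-.145,.012),(.075,-.145,.012)]
def f(p):
    e=[tab(.015),bar(p[3],.065),bar(p[3],-.065)]
    A=[W(x,p) for x in C+e];B=[W(x,p) for x in C[:3]+e]
    return np.r_[proj("top",A)-t,proj("side",B)-s].ravel()
z=least_squares(f,[.577,.046,-.32,0],loss="soft_l1");p=z.x
print(p.round(4));print(f(p).reshape(-1,2).round(1).tolist())
np.save("p.npy",p)
tip,M=show(p)
g=W(tab(.015),p);print("tab",g.round(4),"tool delta units",(M.T@(g-tip)/.05).round(3))
E
```

```text
[ 0.5769  0.0465 -0.3207 -0.0053]
[[-1.1, -1.2], [-2.2, -0.1], [-0.3, 0.9], [0.0, -1.1], [0.3, -0.4], [0.6, -0.7], [-1.0, 2.7], [-0.9, -0.9], [0.5, -0.3], [1.1, -1.7], [0.7, -1.3], [-0.4, -0.6], [1.2, 0.9]]
t 0.9 tip in stand [-0.1954 -0.7219  0.222 ] F [-0.1 -0.6  0.4] open 0.0273
tab [ 0.5308 -0.0924  0.156 ] tool delta units [11.489  3.97   1.328]
```

Request:
{"fn": "send_rows", "kwargs": {"targets": [[[0.3,0.1,0,0,0,0],[0.6,0.2,0,0,0,0],[0.65,0.23,0,0,0,0],[0.65,0.23,0,0,0,0],[0.65,0.23,0,0,0,0],[0.65,0.23,0,0,0,0],[0.65,0.23,0,0,0,0],[0.65,0.23,0,0,0,0],[0.65,0.23,0,0,0,0],[0.65,0.23,0,0,0,0],[0.65,0.23,0,0,0,0],[0.65,0.23,0,0,0,0],[0.65,0.23,0,0,0,0],[0.65,0.23,0,0,0,0],[0.65,0.23,0,0,0,0],[0.65,0.22,0,0,0,0],[0.65,0.22,0,0,0,0],[0.5,0.15,0,0,0,0],[0.3,0.1,0,0,0,0],[0,0,0,0,0,0]]]}}

```text
t: 2.9
ee_pos: [0.5316, -0.0933, 0.2303]
ee_rot: [-3.141, -0.0, 1.255]
contact_force: [0.1, 0.1, 0.3]
opening: 0.0006
gripper_force: 0.0
```

Run:
```python
from h import *
p=np.load("p.npy");tip,M=show(p)
g=W(tab(.015),p);print("tool delta units",(M.T@(g-tip)/.05).round(3), M.round(3).tolist())
print("tab px",proj("wrist",[g]).round(1))
cv2.imwrite("pics/w1.png",r.get_image("wrist")[:,:,::-1])
```

```text
t 2.9 tip in stand [ 0.0011 -0.147   0.2223] F [0.1 0.1 0.3] open 0.0006
tool delta units [ 0.011 -0.02   1.326] [[0.31, 0.951, -0.001], [0.951, -0.31, 0.0], [0.0, -0.001, -1.0]]
tab px [[312.1 253.7]]
```

View pics/w1.png

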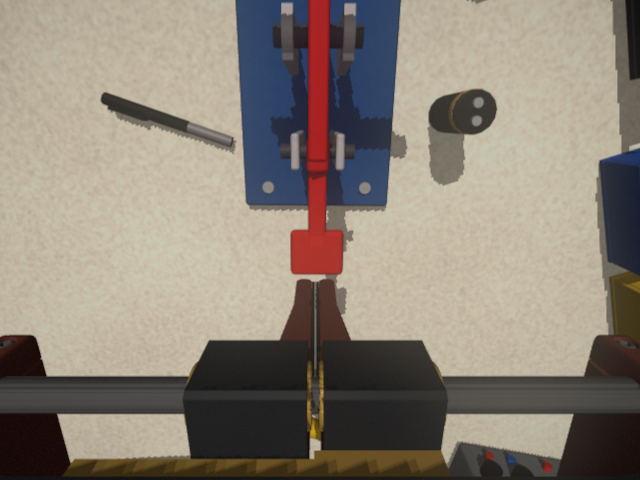

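The tab appears at (317,252) against a predicted (312,254), so it sits about 3 mm further along tool y. I'll correct for that and press.

Request:
{"fn": "send_rows", "kwargs": {"targets": [[[-0.03,0.05,0.3,0,0,0],[0,0,0.4,0,0,0],[0,0,0.3,0,0,0],[0,0,0.15,0,0,0],[0,0,0.05,0,0,0],[0,0,0.05,0,0,0],[0,0,0.05,0,0,0],[0,0,0.05,0,0,0],[0,0,0.05,0,0,0],[0,0,0.05,0,0,0],[0,0,0.05,0,0,0],[0,0,0.05,0,0,0],[0,0,0.05,0,0,0],[0,0,0.05,0,0,0],[0,0,0.05,0,0,0],[0,0,0,0,0,0]]]}}

```text
t: 4.55
ee_pos: [0.5332, -0.0978, 0.145]
ee_rot: [-3.141, 0.001, 1.254]
contact_force: [-1.0, -4.0, 2.7]
opening: 0.0005
gripper_force: 2.0
```

Run:
```python
from h import *
p=np.load("p.npy");show(p)
```

```text
t 4.55 tip in stand [ 0.004  -0.1508  0.137 ] F [-1.  -4.   2.7] open 0.0005
```

Request:
{"fn": "send_rows", "kwargs": {"targets": [[[-0.02,0,0.05,0,0,0],[-0.02,0,0.04,0,0,0],[0,0,0.04,0,0,0],[0,0,0,0,0,0]]]}}

```text
t: 4.95
ee_pos: [0.5334, -0.0982, 0.1428]
ee_rot: [3.138, -0.003, 1.255]
contact_force: [-6.2, 0.5, 17.8]
opening: 0.0006
gripper_force: 8.5
```

Request:
{"fn": "send_rows", "kwargs": {"targets": [[[0,0,0.04,0,0,0],[0,0,0,0,0,0]]]}}

```text
t: 5.15
ee_pos: [0.5335, -0.0982, 0.1425]
ee_rot: [3.136, -0.003, 1.255]
contact_force: [-7.6, 1.9, 24.2]
opening: 0.0005
gripper_force: 11.5
```

The force climbs steeply with almost no travel, so the pawl is on its stop. I'll lift off and check.

Request:
{"fn": "send_rows", "kwargs": {"targets": [[[0,0,-0.1,0,0,0],[0,0,-0.2,0,0,0],[0,0,-0.5,0,0,0],[0,0,-0.8,0,0,0],[0,0,-0.8,0,0,0],[0,0,-0.3,0,0,0],[0,0,0,0,0,0]]]}}

```text
t: 5.85
ee_pos: [0.5335, -0.0988, 0.2746]
ee_rot: [3.138, -0.001, 1.255]
contact_force: [-0.3, -0.4, 0.9]
opening: 0.0009
gripper_force: 0.0
```

Run:
```python
from h import *
p=np.load("p.npy");tip,M=show(p)
im=r.get_image("wrist")[:,:,::-1]
for a in (0,.36):
    for pt in (W(tab(a),p),): print(a,proj("wrist",[pt]).round(1))
s=r.get_image("side")[190:300,240:380,::-1]
cv2.imwrite("pics/w2.png",np.hstack([cv2.resize(im[0:330,180:480],(400,440)),cv2.resize(s,(400,440*1),interpolation=cv2.INTER_CUBIC)]))
q=bar(-.005);b=W(q,p);print("bar",b.round(4),(M.T@(b-tip)/.05).round(3))
```

```text
t 5.85 tip in stand [ 0.0046 -0.1516  0.2666] F [-0.3 -0.4  0.9] open 0.0009
0 [[308.4 229.4]]
0.36 [[308.8 226.4]]
bar [0.6065 0.1356 0.2327] [ 4.908 -0.07   0.684]
```

View pics/w2.png

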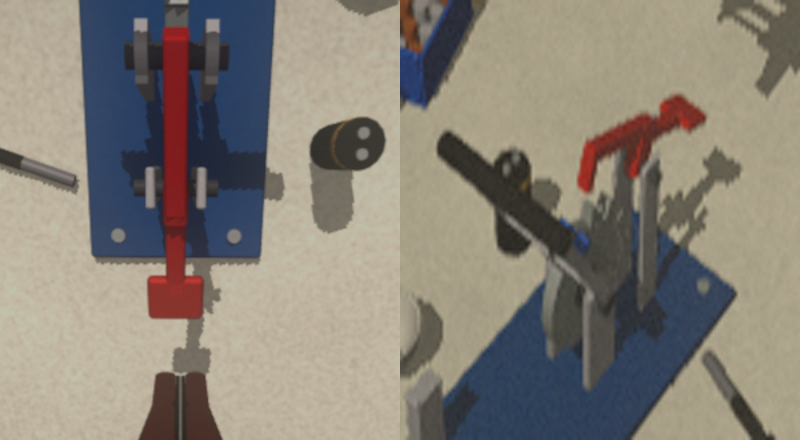

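The pawl is fully down and its nose is lifted well clear of the wheel in the side view. The tab now sits at about (311,222) in the wrist image. Next I'll move over the bar.

Request:
{"fn": "send_rows", "kwargs": {"targets": [[[0.2,0,-0.2,0,0,0],[0.5,0,-0.1,0,0,0],[0.6,0,0,0,0,0],[0.6,0,0,0,0,0],[0.6,0,0,0,0,0],[0.6,0,0,0,0,0],[0.6,0,0,0,0,0],[0.6,0,0,0,0,0],[0.5,0,0,0,0,0],[0.2,0,0,0,0,0],[0,0,0,0,0,0]]]}}

```text
t: 7.05
ee_pos: [0.6102, 0.1398, 0.2857]
ee_rot: [-3.139, 0.001, 1.256]
contact_force: [-0.2, 0.2, 0.8]
opening: 0.0001
gripper_force: 0.0
```

Run:
```python
from h import *
p=np.load("p.npy");tip,M=show(p)
b=W(bar(-.005),p);print("to bar axis",(M.T@(b-tip)/.05).round(3))
for q in np.arange(0,1.01,.1): print(q.round(1),bar(q)[1:].round(4),((bar(q)-bar(max(q-.1,0)))[1:]/.05).round(3))
print(proj("wrist",[W(bar(-.005,x),p) for x in(-.065,.065)]).round(0).tolist())
cv2.imwrite("pics/w3.png",r.get_image("wrist")[:,:,::-1])
```

```text
t 7.05 tip in stand [0.0022 0.099  0.2777] F [-0.2  0.2  0.8] open 0.0001
to bar axis [-0.102 -0.043  0.899]
0.0 [0.0946 0.2323] [0. 0.]
0.1 [0.1088 0.2221] [ 0.285 -0.204]
0.2 [0.1219 0.2105] [ 0.263 -0.231]
0.3 [0.1338 0.1977] [ 0.238 -0.256]
0.4 [0.1444 0.1838] [ 0.212 -0.279]
0.5 [0.1536 0.1689] [ 0.183 -0.298]
0.6 [0.1612 0.1531] [ 0.152 -0.315]
0.7 [0.1672 0.1367] [ 0.12  -0.329]
0.8 [0.1715 0.1198] [ 0.087 -0.339]
0.9 [0.1741 0.1025] [ 0.052 -0.346]
1.0 [0.175 0.085] [ 0.017 -0.349]
[[206.0, 273.0], [414.0, 275.0]]
```

View pics/w3.png

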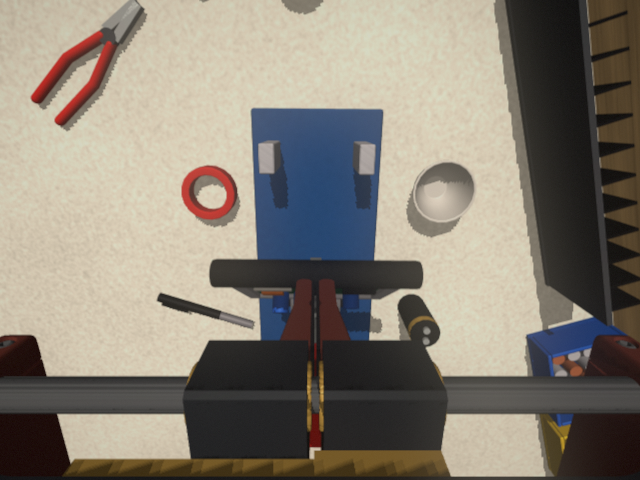

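The bar runs from (212,274) to (420,274) and the prediction agrees within about 4 mm. The fingers are over its middle. I'll push along the arc, starting gently.

Request:
{"fn": "send_rows", "kwargs": {"targets": [[[0,0,0.3,0,0,0],[0,0,0.25,0,0,0],[0,0,0.1,0,0,0],[0,0,0.1,0,0,0],[0.1,0,0.08,0,0,0],[0.1,0,0.08,0,0,0],[0.1,0,0.08,0,0,0],[0.09,0,0.08,0,0,0],[0.09,0,0.08,0,0,0],[0.09,0,0.08,0,0,0]]]}}

```text
t: 8.1
ee_pos: [0.62, 0.1666, 0.2265]
ee_rot: [3.139, -0.002, 1.255]
contact_force: [1.5, 0.7, 6.0]
opening: 0.0005
gripper_force: 2.6
```

Run:
```python
from h import *
show(np.load("p.npy"))
```

```text
t 8.1 tip in stand [0.0031 0.1276 0.2185] F [1.5 0.7 6. ] open 0.0005
```

Request:
{"fn": "send_rows", "kwargs": {"targets": [[[0.12,0,0.13,0,0,0],[0.12,0,0.13,0,0,0],[0.1,0,0.14,0,0,0],[0.1,0,0.14,0,0,0],[0.09,0,0.15,0,0,0],[0.09,0,0.15,0,0,0],[0.07,0,0.16,0,0,0],[0.07,0,0.16,0,0,0],[0.06,0,0.16,0,0,0],[0.06,0,0.16,0,0,0],[0.04,0,0.17,0,0,0],[0.04,0,0.17,0,0,0],[0.02,0,0.17,0,0,0],[0.02,0,0.17,0,0,0],[0,0,0,0,0,0]]]}}

```text
t: 9.6
ee_pos: [0.6341, 0.2123, 0.1151]
ee_rot: [-3.139, 0.003, 1.254]
contact_force: [0.9, -0.6, 0.3]
opening: 0.0007
gripper_force: 0.0
```

Run:
```python
from h import *
show(np.load("p.npy"))
```

```text
t 9.6 tip in stand [0.0019 0.1753 0.1071] F [ 0.9 -0.6  0.3] open 0.0007
```

Request:
{"fn": "send_rows", "kwargs": {"targets": [[[0,0,0.06,0,0,0],[0,0,0.06,0,0,0],[0,0,0.06,0,0,0],[0,0,0.06,0,0,0],[0,0,0.06,0,0,0],[0,0,0,0,0,0]]]}}

```text
t: 10.2
ee_pos: [0.6349, 0.2131, 0.1023]
ee_rot: [-3.142, -0.0, 1.254]
contact_force: [0.1, 1.3, 0.3]
opening: 0.0002
gripper_force: 0.2
```

Request:
{"fn": "send_rows", "kwargs": {"targets": [[[0,0,0.06,0,0,0],[0,0,0,0,0,0]]]}}

```text
t: 10.4
ee_pos: [0.6351, 0.2131, 0.1018]
ee_rot: [3.14, -0.001, 1.254]
contact_force: [-3.4, 0.1, 9.4]
opening: 0.0003
gripper_force: 4.4
```

Request:
{"fn": "send_rows", "kwargs": {"targets": [[[0,0,0.06,0,0,0],[0,0,0.03,0,0,0],[0,0,0,0,0,0]]]}}

```text
t: 10.7
ee_pos: [0.6353, 0.2131, 0.1012]
ee_rot: [3.138, -0.002, 1.254]
contact_force: [-9.5, -2.3, 22.1]
opening: 0.0005
gripper_force: 11.0
```

Request:
{"fn": "send_rows", "kwargs": {"targets": [[[0,0,-0.15,0,0,0],[0,0,-0.3,0,0,0],[0,0,-0.6,0,0,0],[0,0,-0.8,0,0,0],[0,0,-0.8,0,0,0],[0,0,-0.5,0,0,0],[0,0,0,0,0,0]]]}}

```text
t: 11.4
ee_pos: [0.6362, 0.2131, 0.2585]
ee_rot: [3.134, -0.005, 1.254]
contact_force: [0.1, 0.0, 0.3]
opening: 0.0001
gripper_force: 0.0
```

Run:
```python
from h import *
p=np.load("p.npy");show(p)
for n in("top","side"):print(n,proj(n,[W(bar(1,x),p) for x in(-.065,.065)]).round(0).tolist())
s=r.get_image("side")[190:350,220:380,::-1];t=r.get_image("top")[160:300,200:380,::-1]
cv2.imwrite("pics/f.png",np.hstack([cv2.resize(s,(400,400),interpolation=cv2.INTER_CUBIC),cv2.resize(t,(400,400),interpolation=cv2.INTER_CUBIC)]))
```

```text
t 11.4 tip in stand [0.0038 0.1768 0.2505] F [0.1 0.  0.3] open 0.0001
top [[209.0, 241.0], [228.0, 186.0]]
side [[276.0, 315.0], [236.0, 287.0]]
```

View pics/f.png

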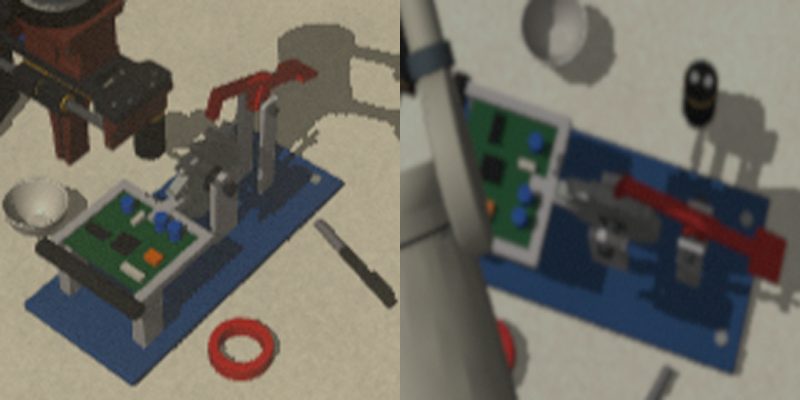

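The arm lies flat on both rests, with its bar running from (42,245) to (140,310) in the side crop, where flat was predicted. The pawl is still fully pressed and clear, and nothing else has moved. I'll hand the job in.

```bash
python3 -c "from cell import r; print(r.job_done())"
```

```text
the job is handed in; nothing more can be done
None
```

I pressed the pawl to its stop, pushed the arm down flat onto its rests with the pawl left free, disturbed nothing else, and handed the job in at about 11.5 s; no verdict was returned.

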